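Emergency-stop check on the tea-leaf sifter

ROBOT

A 6-joint arm with a two-finger parallel gripper is mounted at the origin on the work surface. World frame = base frame: x ahead of the robot, y to its left, z up, the work surface at z = 0. Lengths are in m, angles in rad, forces in N, time in s.
With the tool pointing down it reaches from about 0.35 to 0.85 m from the base axis. Payload 8.1 kg.
Tool frame: the origin (TCP) lies midway between the tips of the shut fingers; the grasp point (between the pads) lies bot.tcp_to_grasp behind it (bot.tcp_to_grasp is the distance from the TCP to the grasp point, in m); z points along the fingers, y is the line along which they close (so a half turn about z gives the same grasp; the last joint's range is limited). The gripper opens to 85 mm and grips with 20 to 120 N. Pads are 22 mm wide; open, the fingers measure 114 mm over their backs; the gripper's body (76 mm by 85 mm) begins 54 mm behind the grasp point. The pads swing forward as they close: fully open they stand 13 mm farther back than shut.
Start: joints at [-1.43, 0.13, 1.488, -0, 1.523, -0.085], TCP at [0.134, -0.585, 0.231] pointing down, gripper open.
Joint ranges: [-2.96, 2.96], [-0.89, 2.26], [0.02, 2.5], [-1.34, 4.48], [0, 2.73], [-2.66, 2.66]. Speed limits (rad/s): [2.39, 2.39, 2.79, 3.14, 3.14, 3.14].

INTERFACE

Orientations are given as [roll, pitch, yaw] about the fixed x, y, z axes, in that order (R = Rz(yaw) Ry(pitch) Rx(roll)).
In Python, from plant import bot gives the robot as it stands.
- The arm moves only by the tool jog_arm, never from a script. Its argument "targets" is a list of rows, each a list of 5 numbers: the closure, from 0 (fully open) to 1 (shut), then the shift along the tool's x, y, z in m, then the turn about the tool's z in degrees. In form: [[jaw, tx, ty, tz, roll], ...]. A call has 1 to 20 rows; each row shifts and turns the commanded pose from where the row before left it, along the tool's axes as they then stand; what a row does not reach is not made up. A row lasts 1/10 s, in which the tool goes at most 50 mm and 8.59 degrees, less where a joint would pass 70% of its speed; a pose out of reach is approached as far as the arm can. A call is refused whole if a number of a shift passes 0.05 or a number of a turn 8.59, either way. A call with a gripper value outside its range is refused whole. The fingers move at their own pace and stop on an object; the grip force is fixed at half the most. Time passes only in rows, so rows that do not move let the fingers close. It gives the time, the measured TCP pose, the force, the opening and the grip force at its end, in the units of the state.
- bot.get_obs(): the state, without advancing time (a new reading comes with each control period).
- bot.read_camera(name): name is "scene" or "top"; returns the picture (420x560x3 uint8, blue, green, red); there is no depth.
- bot.camera_info(name): a dict with "vfov" (degrees; the focal length in pixels is half the picture's height over the tangent of half this angle, whatever the lens; pixels are square), "cx", "cy" (the principal point, pixels), "R" (3x3) and "t" (3): a world point X has camera coordinates R X + t. Camera axes: x right, y down, z forward; pixel columns grow to the right and rows downward; lengths in m; the calibration is good to about 2 mm. A picture is of the moment at which its call begins. camera_info takes no time and is no camera call.
- bot.sign_off(): hands the job in; it is judged then, once.
The state is a dict: "time": time; "q": joint angles; "joint_vel": joint speeds; "joint_torque": joint torques, N m; "tcp_pos": TCP position; "eef_rot": TCP orientation; "wrist_force": force on the tool from outside, world axes, zero at the start; "moment": the same for the moment, N m; "gripper_width": finger opening in m; "finger_force": force on a finger pad.
Only numpy, scipy, OpenCV 4.12 (cv2) and the standard library are available. Lean on these libraries where they do the work, as an engineer would, in place of code of your own. Each camera call takes 0.05 s, during which the arm holds its last target. There are 200 camera calls.

TASK

Do the morning emergency-stop check on the leaf sifter: push its lobed mushroom stop button in until it latches down by itself, then twist it clockwise (seen from above) by pushing sideways on a lobe until it pops fully back out, and then push the small round reset button on the same deck all the way in and let it come back out. Use the fingertips only: grip and lift nothing, and leave the cups, tins and other loose things standing where they are.

Things in the scene. Friction and masses are not known exactly. Their poses are not given: they have to be found in the camera images.
- stop_plunger (a joint): How far the mushroom stop button is pushed in, m, straight down. 0 = fully out, 0.012 = end stop. Spring-loaded: about 4 N to start it moving, rising to about 7 N (a push of 10 N seats it surely); once it has been pushed in by 0.0075 or more it latches and, let go, stays in at 0.0066. Turned clockwise by about 0.45 rad or more while latched, it pops up to 0 by its spring. It is not a pull-release button.
- stop_head (a joint): Turn of the mushroom head about its vertical axis, rad, growing clockwise seen from above; 0 = at rest, end stop at 1.3. It cannot turn anticlockwise from 0. A light spring (about 0.02 N m at rest, 0.055 N m at 0.7 rad) turns it back to 0 when it is let go.
- stop_top (a point): Top centre of the mushroom head's dome, on its vertical axis; it moves and turns with the head; z up, x along one of the lobes. The head is a red plastic dome 46 mm in diameter with three straight radial grip lobes, 120 degrees apart, reaching 40 mm from the axis. The lobes' tops lie 7 mm and their undersides 21 mm below this point, which stands 47 mm above the deck when the head is out.
- stop_lobe (a point): Outer end of one lobe (the one along stop_top's x), at half its height, 40 mm from the head's axis and 14 mm below the dome's top; it turns with the head. Each lobe is 20 mm wide with a round end. The notches between lobes are open downwards, with room for a pair of closed fingertips about 42 mm from the axis.
- stop_unit: The whole stop button; its origin is on the button's axis, on the deck. Its fixed part is a flat dark collar 50 mm in diameter (on a thin 56 mm plate) and 9 mm high; a black stem 20 mm in diameter carries the head above it, so that below the lobes, outside the collar, there is only the deck.
- reset_button (a joint): How far the reset button is pushed in, m, straight down; 0 = out, 0.006 = fully in. Its spring takes about 2 N to start and 6 N fully in, and brings it back out when let go; it does not latch.
- reset_button_top (a point): Centre of the top of the small round black reset button: 26 mm in diameter, flat top, standing 22 mm above the deck in a bright steel collar 42 mm in diameter and 12 mm high; it moves with the button. It and the mushroom stop stand on the same deck about 115 mm apart, and may change places.
- sifter: The sifter, fixed to the counter: a white cabinet 270 mm (its x) by 480 mm (its y) by 100 mm high, origin at the centre of its underside, x away from the robot at yaw 0. On the half towards its +y stands a round stack of steel sieves (212 mm in diameter, centred 130 mm along +y, clamp reaching 290 mm above the counter); the half towards its -y is the flat control deck, 100 mm above the counter, with the two buttons in a row 100 mm along -y.
- cup0: Loose white handled tasting cup, 72 mm in diameter, 68 mm high, on the counter; origin at the centre of its underside. Leave it alone.
- cup1: Another such cup on the counter. Leave it alone.
- cup2: Another such cup on the counter. Leave it alone.
- bowl: Loose white bowl, 100 mm in diameter, 45 mm high, on the counter; origin at the centre of its underside. Leave it alone.
- big_tin: Loose round lidded tin, 93 mm in diameter, 70 mm high, on the counter; origin at the centre of its underside. Leave it alone.
- small_tin: Loose round lidded sample tin, 45 mm in diameter, 34 mm high, on the sifter's deck near the buttons; origin at the centre of its underside. Leave it alone.
- weight: Loose brass balance weight, 26 mm in diameter, 34 mm high, on the sifter's deck near the buttons; origin at the centre of its underside. Leave it alone.
- spoon: Loose steel tasting spoon, 160 mm long, lying on the counter. Leave it alone.

How it is judged:
On the way, in this order (a step that is already met when the one before it is completed fails the run):
1. the mushroom stop is latched: it stays in with nothing pressing it (value of joint stop_plunger above 0.0055 m and contact force between each of the arm, the fingers and stop_unit below 0.5 N), for 0.2 s.
2. the stop, twisted clockwise, has popped fully out (value of joint stop_plunger below 0.0015 m), for 0.1 s.
3. with the stop out, the reset button is pushed in (value of joint reset_button above 0.004 m and value of joint stop_plunger below 0.002 m), for 0.05 s.
At the end, for the whole second after the job is handed in: the stop is out (within 1.5 mm) and turned back to rest (within 0.1 rad), the reset button is out (within 1 mm), and every loose thing is at rest within 3 cm of where it stood (value of joint stop_plunger below 0.0015 m and value of joint stop_head below 0.1 rad and value of joint reset_button below 0.001 m and linear speed of each of cup0, cup1, cup2, bowl, big_tin, small_tin, weight, spoon below 0.02 m/s and distance of each of cup0, cup1, cup2, bowl, big_tin, small_tin, weight, spoon from where it was at the start of the episode below 0.03 m); the robot touches nothing.
It fails at once if a loose thing is lifted, carried or pushed more than 3 cm (distance of any of cup0, cup1, cup2, bowl, big_tin, small_tin, weight, spoon from where it was at the start of the episode above 0.03 m).
It fails at once if the stop button is gripped or wrenched (more than 40 N between the robot and the button while it is not pushed down to its end stop) (value of joint stop_plunger below 0.009 m and contact force between any of the arm, the fingers and stop_unit above 40 N).
It also fails if it takes over 51 s, if anything falls off the work surface, if the arm or the gripper's body presses on something with over 40 N, if the wrist force passes 120 N, or if a joint passes its speed limit or range.

## Working session

There is one attempt and no reset: what is moved stays moved. The work goes in short steps, Python scripts to look and compute and a tool call to move; the robot and the scene stay as the last step left them, time stands still between calls to the robot, and variables do not carry over. Pictures are saved under pics/ and viewed, at most 10 in all, crops included, and the job is handed in when it is done.

Besides the shell and the picture viewer there is one more tool, called after "Request:" in YAML: its name, and indented under it one key for each argument. jog_arm: Moves the arm, as the interface text tells. Its arguments: {"type":"object","properties":{"targets":{"type":"array"}},"required":["targets"]}

```bash
mkdir -p pics
python3 - <<'E'
from plant import bot
import cv2
for n in("scene","top"):
    cv2.imwrite(f"pics/{n}0.png",bot.read_camera(n)); c=bot.camera_info(n); print(n,c)
o=bot.get_obs(); print(o,bot.tcp_to_grasp)
E
```

```text
scene {'vfov': 54.269048335793954, 'cx': 276.03983308889246, 'cy': 216.55262116768012, 'R': array([[ 0.48441311,  0.87466097,  0.01766725],
       [ 0.55315474, -0.29058297, -0.78075692],
       [-0.6777638 ,  0.38798161, -0.62458506]]), 't': array([-0.26769606, -0.2237246 ,  1.58619118])}
top {'vfov': 43.08662384288031, 'cx': 279.9643728267017, 'cy': 214.31745857322755, 'R': array([[ 0.023283  , -0.99961658, -0.01498654],
       [-0.99713958, -0.02214187, -0.0722661 ],
       [ 0.07190656,  0.01662624, -0.99727279]]), 't': array([0.00374698, 0.5429181 , 1.82454702])}
{'time': 0.1, 'q': array([-1.43042330e+00,  1.31102133e-01,  1.48919192e+00,  4.82895272e-06,
        1.52296534e+00, -8.53884184e-02]), 'joint_vel': array([-0.00088305, -0.00358597, -0.00217121,  0.0009426 ,  0.00092637,
       -0.0021813 ]), 'joint_torque': array([ 1.54955851e-03, -5.70954466e+01, -5.01942372e+01, -2.46208474e-04,
        8.26295611e-03,  9.96969760e-07]), 'tcp_pos': array([ 0.13427033, -0.58427861,  0.23032763]), 'eef_rot': array([-3.13993240e+00, -1.46953008e-04,  2.25761093e-01]), 'wrist_force': array([-0.2401726 , -0.29360979,  0.26040038]), 'moment': array([ 0.0481672 ,  0.00196211, -0.00613667]), 'finger_force': 0.0, 'gripper_width': 0.08547238313342008} 0.0187
```

View pics/scene0.png

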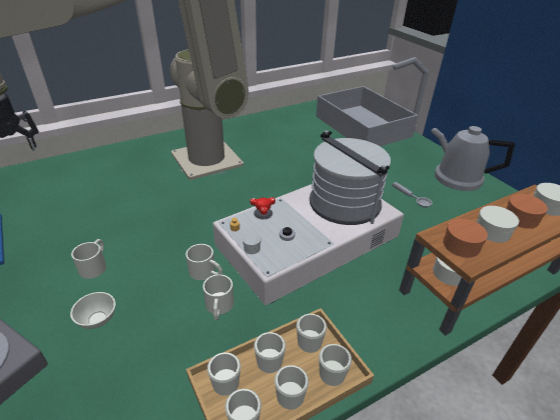

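View pics/top0.png

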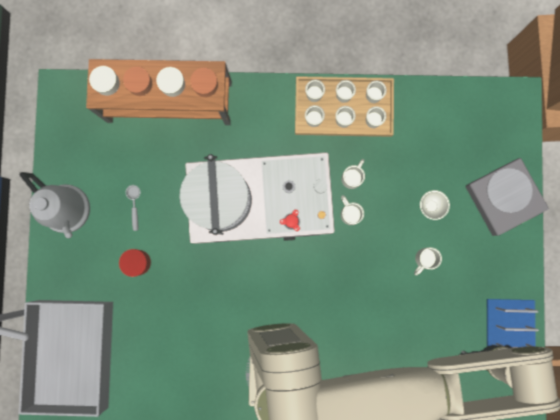

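Scene shows the red stop near (263,205), reset near (287,232), a brass weight at (235,224) and the small tin at (252,243). In the top view the stop is near (291,221), reset (289,186), weight (322,215) and small tin (320,186). I'll zoom in next.

```bash
cat > h.py <<'E'
import numpy as np,cv2
from plant import bot
def P(n):
    c=bot.camera_info(n); f=210/np.tan(np.radians(c['vfov']/2))
    K=np.array([[f,0,c['cx']],[0,f,c['cy']],[0,0,1]]); return K@np.c_[c['R'],c['t']]
def tri(a,b):
    X=cv2.triangulatePoints(P('scene'),P('top'),np.array(a,float).reshape(2,1),np.array(b,float).reshape(2,1)); return X[:3,0]/X[3,0]
def proj(n,X):
    p=P(n)@np.append(X,1); return p[:2]/p[2]
def atz(n,uv,z):
    M=P(n); A=np.c_[M[:,0],M[:,1],M[:,2]*z+M[:,3]]; s=np.linalg.solve(A,[uv[0],uv[1],1]); return np.r_[s[:2]/s[2],z]
E
python3 - <<'E'
from h import *
s=cv2.imread('pics/scene0.png');t=cv2.imread('pics/top0.png')
a=cv2.resize(s[190:260,220:310],None,fx=6,fy=6,interpolation=cv2.INTER_CUBIC)[:, :400*2]
b=cv2.resize(t[150:245,260:335],None,fx=6,fy=6,interpolation=cv2.INTER_CUBIC)
cv2.imwrite('pics/z1.png',a);cv2.imwrite('pics/z2.png',b)
for n,im in(('s',s[190:230,240:290]),('t',t[200:240,270:310])):
    i=im.astype(int);m=(i[...,2]>1.7*i[...,1]+20)&(i[...,2]>1.7*i[...,0]+20)
    y,x=np.nonzero(m);o=(240,190) if n=='s' else (270,200)
    print(n,m.sum(),x.mean()+o[0],y.mean()+o[1],x.min()+o[0],x.max()+o[0],y.min()+o[1],y.max()+o[1])
    print('\n'.join(''.join('#' if v else '.' for v in r) for r in m[y.min():y.max()+1,x.min():x.max()+1]))
E
```

```text
s 240 262.675 203.72916666666666 251 274 197 214
.....................#..
........########.####.##
##.##################..#
########################
########################
########################
#######################.
.###################....
....################....
.....##############.....
......#############.....
......############......
.......####..#####......
.........#######........
.........#######........
..........######........
...........#####........
............#...........
t 171 291.27485380116957 220.4502923976608 282 298 211 228
............##...
...........##....
..........####...
..........#####..
.......########..
.....##########..
....###########..
....############.
..##############.
.###############.
.###############.
.###############.
################.
....############.
.....###########.
......##########.
.........########
............#....
```

View pics/z1.png

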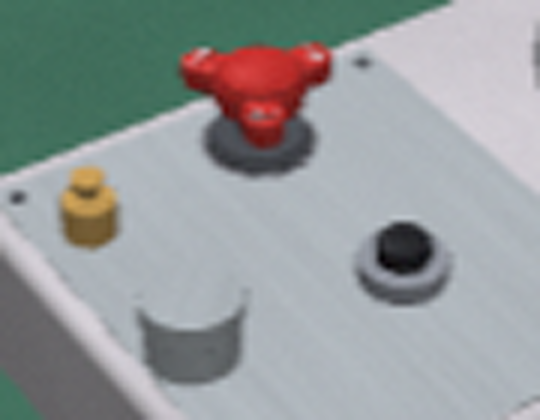

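View pics/z2.png

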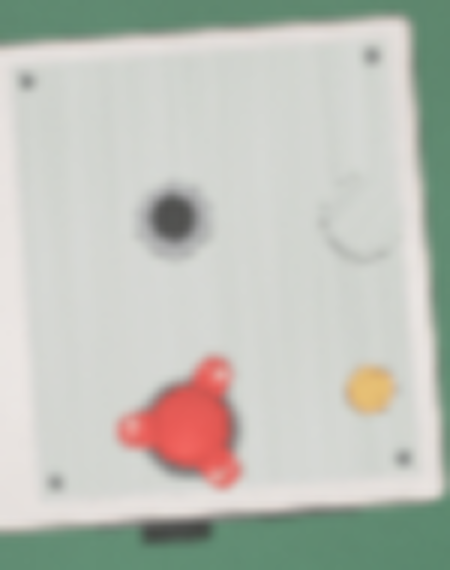

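The zooms show three lobes clearly. In the top crop their ends are at (215,372), (132,430) and (222,470). The reset is at (173,218) top and (404,243) scene, the weight at (370,390) and the tin at (362,218) top. I'll fit the geometry in both views.

```bash
cat > fit.py <<'E'
from h import *
from scipy.optimize import minimize
a=np.linspace(0,2*np.pi,24,endpoint=False)
def pieces(x,y,z,yaw):
    L=[np.array([[r*np.cos(t),r*np.sin(t),h] for r,h in((0,0),(.012,-.0015),(.018,-.004),(.023,-.010),(.023,-.021)) for t in a])]
    for k in range(3):
        w=yaw+k*2*np.pi/3; c,s=np.cos(w),np.sin(w)
        e=[(.03+.01*np.cos(t),.01*np.sin(t)) for t in a if np.cos(t)>-.01]+[(0,.01),(0,-.01)]
        L.append(np.array([[u*c-v*s,u*s+v*c,h] for u,v in e for h in(-.007,-.021)]))
    return [l+[x,y,z] for l in L]
S=6
def setup(im,n,r):
    u0,v0,u1,v1=r; c=cv2.resize(im[v0:v1,u0:u1],None,fx=S,fy=S,interpolation=cv2.INTER_CUBIC).astype(float)
    m=np.clip((c[...,2]-np.maximum(c[...,0],c[...,1])-20)/60,0,1)
    return n,r,m
def cost(p,obs):
    J=0
    for n,(u0,v0,u1,v1),m in obs:
        M=np.zeros(m.shape,np.uint8)
        for l in pieces(*p):
            q=np.array([proj(n,X) for X in l]); q=((q-[u0,v0]+.5)*S-.5)
            cv2.fillConvexPoly(M,cv2.convexHull(np.round(q*16).astype(np.int32)),1,shift=4)
        M=cv2.GaussianBlur(M.astype(float),(0,0),S*.45); J+=((M-m)**2).sum()
    return J/1000
def fit(obs,p0):
    return minimize(cost,p0,args=(obs,),method='Nelder-Mead',options=dict(initial_simplex=np.array([p0]+[np.add(p0,d) for d in np.diag([.01,.01,.01,.2])]),maxiter=160))
E
python3 - <<'E'
from fit import *
s=cv2.imread('pics/scene0.png');t=cv2.imread('pics/top0.png')
zs=lambda x,y:(220+(x+.5)/6-.5,190+(y+.5)/6-.5); zt=lambda x,y:(260+(x+.5)/6-.5,150+(y+.5)/6-.5)
print('reset',tri(zs(404,243),zt(173,218)))
for l in((200,68,222,470),(313,60,134,430),(263,115,214,374)): print('lobe',tri(zs(*l[:2]),zt(*l[2:])))
obs=[setup(s,'scene',(240,190,285,222)),setup(t,'top',(272,202,308,238))]
c=tri(zs(260,72),zt(192,428));print('dome',c)
for y in(-.3,0.2,0.7,1.2):
    r=fit(obs,[*c,y]);print(r.x,r.fun)
print('weight',tri(zs(90,180),zt(370,388)),'tin top',tri(zs(192,300),zt(362,216)))
q=[atz('top',zt(*k),.1) for k in((26,80),(372,55),(403,458),(55,483))];print(np.round(q,4))
E
```

```text
reset [ 0.62975911 -0.01154265  0.11823404]
lobe [ 0.49110917 -0.04149749  0.13329226]
lobe [0.51175875 0.00691161 0.13489473]
lobe [ 0.54278804 -0.03572756  0.13860543]
dome [ 0.51362679 -0.02369811  0.13956597]Traceback (most recent call last):
  File "<stdin>", line 9, in <module>
  File "fit.py", line 26, in fit
    return minimize(cost,p0,args=(obs,),method='Nelder-Mead',options=dict(initial_simplex=np.array([p0]+[np.add(p0,d) for d in np.diag([.01,.01,.01,.2])]),maxiter=160))
    res = _minimize_neldermead(fun, x0, args, callback, bounds=bounds,
                               **options)
    fxr = func(xr)
    fx = function(np.copy(x), *(wrapper_args + args))
  File "fit.py", line 21, in cost
    q=np.array([proj(n,X) for X in l]); q=((q-[u0,v0]+.5)*S-.5)
                ~~~~^^^^^
  File "h.py", line 9, in proj
    p=P(n)@np.append(X,1); return p[:2]/p[2]
      ~^^^
  File "h.py", line 4, in P
    c=bot.camera_info(n); f=210/np.tan(np.radians(c['vfov']/2))
ValueError: time passes only in moves, steps and waits
```

Cache the projection matrices.

```bash
sed -i 's/^def P(n)/import functools\n@functools.cache\ndef P(n)/' h.py
python3 - <<'E'
from fit import *
s=cv2.imread('pics/scene0.png');t=cv2.imread('pics/top0.png')
zs=lambda x,y:(220+(x+.5)/6-.5,190+(y+.5)/6-.5); zt=lambda x,y:(260+(x+.5)/6-.5,150+(y+.5)/6-.5)
obs=[setup(s,'scene',(240,190,285,222)),setup(t,'top',(272,202,308,238))]
for y in(-.3,0.3,.9):
    r=fit(obs,[.514,-.024,.143,y]);print(r.x,r.fun,'deg',np.degrees(r.x[3])%120)
print('weight',tri(zs(90,180),zt(370,388)),'tin top',tri(zs(192,300),zt(362,216)))
q=[atz('top',zt(*k),.1) for k in((26,80),(372,55),(403,458),(55,483))];print(np.round(q,4))
print(bot.get_obs()['time'])
E
```

```text
[ 0.51464855 -0.02325651  0.14683855 -0.40500587] 1.248033399962459 deg 96.79487289044054
[ 0.51463572 -0.02323549  0.14716875 -0.40575233] 1.2555284059697673 deg 96.7521041376733
[ 0.51466585 -0.02323198  0.14682973  1.68841994] 1.248619315319096 deg 96.73933688157487
weight [ 0.5378942  -0.12045168  0.12902098] tin top [ 0.63145539 -0.11497591  0.12932908]
[[ 0.7078  0.0724  0.1   ]
 [ 0.7258 -0.1198  0.1   ]
 [ 0.5019 -0.1408  0.1   ]
 [ 0.4838  0.0506  0.1   ]]
0.1
```

Request:
jog_arm:
  targets:
    - [1,0,0,0,6.47]
    - [1,0,0,0,6.47]
    - [1,0.0235,-0.035,0,0]
    - [1,0.0235,-0.035,0,0]
    - [1,0.0235,-0.035,0,0]
    - [1,0.0235,-0.035,0,0]
    - [1,0.0235,-0.035,0,0]
    - [1,0.0235,-0.035,0,0]
    - [1,0.0235,-0.035,0,0]
    - [1,0.0235,-0.035,0,0]
    - [1,0.0235,-0.035,0,0]
    - [1,0.0235,-0.035,0,0]
    - [1,0.0235,-0.035,0,0]
    - [1,0.0235,-0.035,0,0]
    - [1,0.0235,-0.035,0,0]
    - [1,0.0235,-0.035,0,0]
    - [1,0.0235,-0.035,0,0]
    - [1,0.0235,-0.035,0,0]
    - [1,0,0,0,0]
    - [1,0,0,0,0]

```text
time: 2.1
tcp_pos: [0.5102, -0.0239, 0.2306]
eef_rot: [3.142, 0.002, 0.002]
wrist_force: [-0.3, -0.6, -0.5]
gripper_width: 0.0
finger_force: 0.0
```

Request:
jog_arm:
  targets:
    - [1,0.0045,-0.0007,0.03,0]
    - [1,0,0,0.03,0]
    - [1,0,0,0.015,0]
    - [1,0,0,0.004,0]
    - [1,0,0,0.003,0]
    - [1,0,0,0.003,0]
    - [1,0,0,0,0]

```text
time: 2.8
tcp_pos: [0.5155, -0.0243, 0.1473]
eef_rot: [3.141, -0.002, -0.0]
wrist_force: [0.1, -0.4, -0.6]
gripper_width: -0.0001
finger_force: 0.0
```

Request:
jog_arm:
  targets:
    - [1,0,0,0.003,0]
    - [1,0,0,0.002,0]
    - [1,0,0,0.002,0]
    - [1,0,0,0,0]

```text
time: 3.2
tcp_pos: [0.5156, -0.0243, 0.1402]
eef_rot: [3.141, -0.002, 0.0]
wrist_force: [1.4, -0.9, 3.0]
gripper_width: 0.0002
finger_force: 1.1
```

Request:
jog_arm:
  targets:
    - [1,0,0,0.002,0]
    - [1,0,0,0.002,0]
    - [1,0,0,0,0]

```text
time: 3.5
tcp_pos: [0.5157, -0.0243, 0.1362]
eef_rot: [3.141, -0.002, 0.0]
wrist_force: [-1.0, -1.2, 7.0]
gripper_width: 0.0003
finger_force: 3.3
```

Request:
jog_arm:
  targets:
    - [1,0,0,0.002,0]
    - [1,0,0,0.001,0]
    - [1,0,0,0,0]

```text
time: 3.8
tcp_pos: [0.5158, -0.0243, 0.1345]
eef_rot: [3.141, -0.002, 0.0]
wrist_force: [-6.2, 0.1, 15.6]
gripper_width: -0.0002
finger_force: 7.5
```

Request:
jog_arm:
  targets:
    - [1,0,0,-0.005,0]
    - [1,0,0,-0.02,0]
    - [1,0,0,-0.03,0]
    - [1,0,0.02,-0.02,0]
    - [1,0,0.025,0,0]
    - [1,0,0,0,0]
    - [1,0,0,0,0]

```text
time: 4.5
tcp_pos: [0.5147, -0.0692, 0.2069]
eef_rot: [-3.141, 0.001, -0.001]
wrist_force: [-0.3, -0.5, -0.1]
gripper_width: 0.0001
finger_force: 0.0
```

Run:
```python
from fit import *
s=bot.read_camera('scene');o=bot.get_obs();print(o['tcp_pos'],o['time'],o['wrist_force'])
obs=[setup(s,'scene',(240,190,285,222))]
for z in(.140,.1436,.147):
  r=minimize(lambda p:cost([.5147,-.0233,p[0],p[1]],obs),[z,-.405],method='Nelder-Mead',options=dict(initial_simplex=[[z,-.405],[z+.004,-.405],[z,-.2]]));print(r.x,r.fun)
cv2.imwrite('pics/z3.png',cv2.resize(s[180:270,210:320],None,fx=6,fy=6,interpolation=cv2.INTER_CUBIC))
```

```text
[ 0.51453872 -0.06869417  0.20669364] 4.55 [-0.30372147 -0.49237832  0.56699546]
[ 0.14004363 -0.39092698] 1.1050154362458446
[ 0.14049858 -0.418914  ] 1.1048237330801067
[ 0.14034163 -0.40296337] 1.1029857023101697
```

View pics/z3.png

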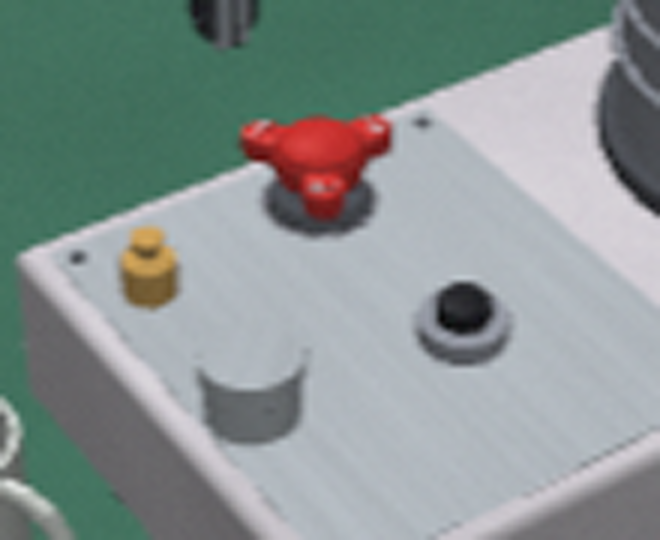

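The fit puts the head top at 0.1403, which is latched (6.6 mm in). In the crop the lobes are at (260,140), (375,135) and (322,195), the fingertips are clear at (230,35), and the weight and tin are untouched. Descend into the notch now.

Request:
jog_arm:
  targets:
    - [1,0.002,0.001,0.03,0]
    - [1,0,0,0.03,0]
    - [1,0,0,0.02,0]
    - [1,0,0,0.008,0]
    - [1,0,0,0.006,0]
    - [1,0,0,0,0]
    - [1,0,0,0,0]

```text
time: 5.25
tcp_pos: [0.5177, -0.0701, 0.1144]
eef_rot: [3.141, -0.002, 0.0]
wrist_force: [0.1, 0.3, -0.1]
gripper_width: -0.0
finger_force: 0.0
```

Request:
jog_arm:
  targets:
    - [1,-0.007,-0.001,0,0]
    - [1,-0.007,-0.001,0,0]
    - [1,-0.007,-0.001,0,0]
    - [1,-0.005,-0.004,0,0]
    - [1,-0.005,-0.004,0,0]
    - [1,0,0,0,0]

```text
time: 5.85
tcp_pos: [0.4853, -0.0586, 0.1134]
eef_rot: [3.142, -0.0, 0.0]
wrist_force: [-1.1, -0.2, 0.2]
gripper_width: 0.0001
finger_force: 0.3
```

Request:
jog_arm:
  targets:
    - [1,-0.005,-0.005,0,0]
    - [1,-0.004,-0.005,0,0]
    - [1,-0.003,-0.004,0,0]
    - [1,0,0,0,0]

```text
time: 6.25
tcp_pos: [0.4732, -0.0444, 0.1131]
eef_rot: [-3.141, 0.001, 0.001]
wrist_force: [-2.0, -1.6, 0.6]
gripper_width: -0.0
finger_force: 1.1
```

Run:
```python
from fit import *
s=bot.read_camera('scene');o=bot.get_obs();print(o['tcp_pos'],o['time'],o['wrist_force'])
cv2.imwrite('pics/z4.png',cv2.resize(s[180:270,210:320],None,fx=6,fy=6,interpolation=cv2.INTER_CUBIC))
```

```text
[ 0.4733448  -0.04473055  0.11309408] 6.3 [-1.7980889  -2.82700659 -0.03983282]
```

View pics/z4.png

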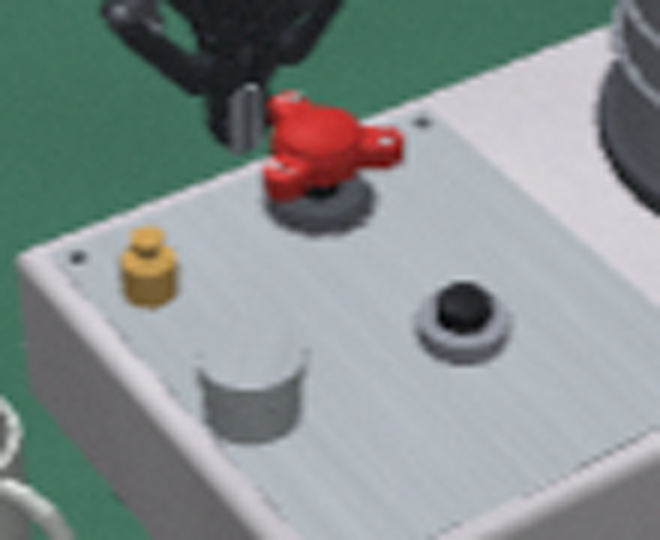

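The head has turned: the front lobe moved to (285,180) and the dome looks higher, top near row 105. Check with the fit.

Run:
```python
from fit import *
im=cv2.resize(cv2.imread('pics/z4.png'),(110,90),interpolation=cv2.INTER_AREA)
s=np.zeros((420,560,3),np.uint8);s[180:270,210:320]=im
obs=[setup(s,'scene',(240,190,285,222))]
for z in(.140,.147):
  r=minimize(lambda p:cost([.5147,-.0233,p[0],p[1]],obs),[z,-1],method='Nelder-Mead',options=dict(initial_simplex=[[z,-1],[z+.004,-1],[z,-.8]]));print(r.x,r.fun)
```

```text
[ 0.14687293 -1.03342996] 0.9279794155728784
[ 0.14721779 -1.02385596] 0.9306875436516694
```

It popped out (top 0.147, turned about 0.62 rad). Reverse out so the head springs back, then go up.

Request:
jog_arm:
  targets:
    - [1,0.006,0.007,0,0]
    - [1,0.006,0.007,0,0]
    - [1,0.008,0.007,0,0]
    - [1,0.01,0.003,0,0]
    - [1,0.012,0.002,0,0]
    - [1,0,0,0,0]
    - [1,0,0,-0.02,0]
    - [1,0,0,-0.04,0]
    - [1,0,0,-0.04,0]
    - [1,0,0,0,0]
    - [1,0,0,0,0]

```text
time: 7.4
tcp_pos: [0.5168, -0.0709, 0.2148]
eef_rot: [3.141, -0.003, 0.0]
wrist_force: [-0.4, -0.7, -0.4]
gripper_width: -0.0003
finger_force: 0.0
```

Request:
jog_arm:
  targets:
    - [1,0.028,-0.015,0,0]
    - [1,0.028,-0.015,0,0]
    - [1,0.028,-0.015,0,0]
    - [1,0.029,-0.0144,0,0]
    - [1,0,0,0,0]
    - [1,0,0,0.03,0]
    - [1,0,0,0.03,0]
    - [1,0,0,0.02,0]
    - [1,0,0,0.006,0]
    - [1,0,0,0,0]
    - [1,0,0,0,0]

```text
time: 8.5
tcp_pos: [0.6292, -0.0118, 0.1282]
eef_rot: [3.142, -0.001, -0.0]
wrist_force: [-0.1, 1.3, 0.0]
gripper_width: 0.0002
finger_force: 0.0
```

Request:
jog_arm:
  targets:
    - [1,0,0,0.003,0]
    - [1,0,0,0.003,0]
    - [1,0,0,0.002,0]
    - [1,0,0,0,0]

```text
time: 8.9
tcp_pos: [0.6296, -0.0118, 0.12]
eef_rot: [3.141, -0.002, -0.0]
wrist_force: [1.2, -0.1, 2.7]
gripper_width: -0.0004
finger_force: 1.5
```

Request:
jog_arm:
  targets:
    - [1,0,0,0.002,0]
    - [1,0,0,0.002,0]
    - [1,0,0,0,0]

```text
time: 9.2
tcp_pos: [0.6296, -0.0118, 0.1162]
eef_rot: [3.141, -0.002, -0.0]
wrist_force: [1.3, -0.0, 6.5]
gripper_width: -0.0001
finger_force: 2.9
```

Request:
jog_arm:
  targets:
    - [1,0,0,0.001,0]
    - [1,0,0,0,0]

```text
time: 9.4
tcp_pos: [0.6296, -0.0118, 0.116]
eef_rot: [3.141, -0.002, -0.0]
wrist_force: [-2.8, -0.7, 11.3]
gripper_width: 0.0002
finger_force: 5.9
```

Fully in (at 0.116, 11 N). Retract.

Request:
jog_arm:
  targets:
    - [1,0,0,-0.005,0]
    - [1,0,0,-0.02,0]
    - [1,0,0,-0.04,0]
    - [1,0,0,-0.04,0]
    - [1,-0.03,0.04,-0.02,0]
    - [1,-0.03,0.045,0,0]
    - [1,-0.03,0.045,0,0]
    - [1,0,0,0,0]
    - [1,0,0,0,0]
    - [1,0,0,0,0]

```text
time: 10.4
tcp_pos: [0.5456, -0.1314, 0.2374]
eef_rot: [-3.141, 0.001, 0.0]
wrist_force: [-0.2, 0.1, -0.1]
gripper_width: 0.0003
finger_force: 0.0
```

Run:
```python
from fit import *
s=bot.read_camera('scene');o=bot.get_obs();print(o['tcp_pos'],o['time'],o['wrist_force'])
obs=[setup(s,'scene',(240,190,285,222))]
z=.145;r=minimize(lambda p:cost([.5147,-.0233,p[0],p[1]],obs),[z,-.5],method='Nelder-Mead',options=dict(initial_simplex=[[z,-.5],[z+.004,-.5],[z,-.3]]));print(r.x,r.fun)
cv2.imwrite('pics/z5.png',cv2.resize(s[180:270,210:320],None,fx=6,fy=6,interpolation=cv2.INTER_CUBIC))
```

```text
[ 0.54581991 -0.13104492  0.23739183] 10.45 [ 0.18414988  0.0962425  -0.28806155]
[ 0.14688602 -0.40365571] 1.0904305369481149
```

View pics/z5.png

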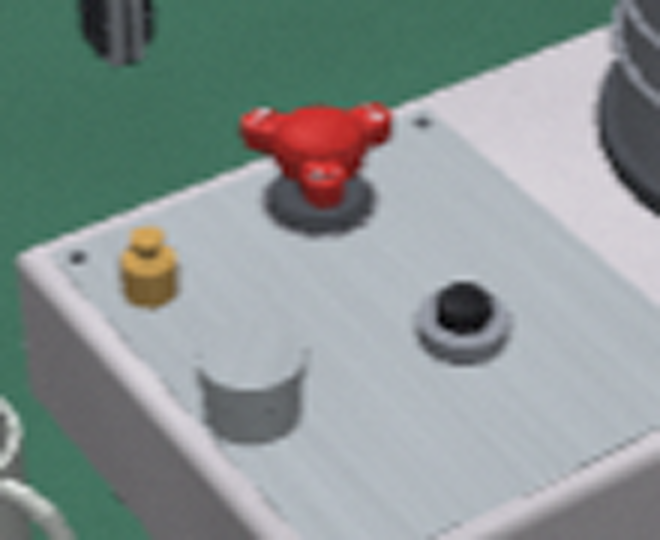

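The stop is out and back at rest (lobes at (260,128), (375,120) and (322,183)), the reset is out at (465,305), and the weight and tin haven't moved.

```bash
python3 -c "
from plant import bot
print(bot.sign_off())"
```

```text
the job is handed in; nothing more can be done
None
```

The emergency-stop check is done and handed in at about 10.5 s of the 51 s allowed: the stop latched, popped out on the clockwise twist and turned back to rest, the reset button was pushed fully in and came back out, and the weight and small tin on the deck stayed put; the sign-off gave no verdict.

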